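Roll the clay roller into its cradle

TASK

Gently roll the wooden clay roller along the table by pushing on its side, up the ramp of the low wooden cradle, so that it drops into the V groove and rests there lying squarely along the groove, with both its ends sticking out past the cradle. Never pick it up; if it is out of line, nudge it along by its end. Leave the glue jar, the tin of brushes and the wooden block where they stand, and let go of everything at the end.

Things in the scene. Friction and masses are not known exactly. Their poses are not given: they have to be found in the camera images.
- roller: Loose plain round bar of pale beech without handles, 50 mm diameter, 180 mm long, about 0.25 kg, lying on the table. Origin at its middle, on its axis (25 mm above the table). Its x axis runs along the bar; y and z turn with it as it rolls. It rolls freely over the table but stops by itself a few cm after the push ends; pushed off its middle it rather rolls than turns, and square to its own axis.
- cradle: Low V-block of darker wood fixed to the table, the same from both sides: 120 mm long along its x axis (the groove's direction, ends open), 130 mm across along y. Origin at table height under the middle of the groove. On either side an 11 degree ramp rises from the foot (65 mm from the middle line) to a crest 9.7 mm high, 15 mm from the middle line; faces sloping 30 degrees form the groove between.
- seat (a point): Point over the middle of the cradle, 30 mm above the table, axes as the cradle's: here lies the roller's middle once it is seated, touching both groove faces. Pushed too far it rolls out over the other crest. The roller starts on the cradle's +y or -y side, its middles over 200 mm apart, up to about 80 mm out of line lengthways and 10 degrees out of parallel.
- glue: Bystander: white jar with lid, 56 mm diameter, 110 mm tall, loose. Origin at the centre of its underside.
- tin: Bystander: metal tin 66 mm diameter, 95 mm tall, with brush handles rising to 160 mm, loose. Origin at the centre of its underside.
- block: Bystander: dark wooden block, 50 x 70 x 35 mm, loose. Origin at the centre of its underside.
Mind the look-alikes: they are no part of the job. Leave any blue, pink or red look-alike of the roller alone.

How it is judged (in metres and radians):
On the way, in this order (a step that is already met when the one before it is completed fails the run):
1. the roller has rolled about half a turn (angle between roller's own z axis and vertical above 2 rad), for 0.02 s.
2. the roller has rolled on (or back) to about a full turn (angle between roller's own z axis and vertical below 1 rad), for 0.02 s.
At the end, for the whole second after the job is handed in: The roller rests still in the groove: axis within 6 mm of over the bottom line, 26.5 to 33.5 mm above the table, within 0.09 rad of the groove's direction, its middle within 30 mm of the cradle's along the groove (both ends stick out); bystanders stand within 30 mm of where they were (y of roller in the frame of cradle between -0.006 and 0.006 m and x of roller in the frame of cradle between -0.03 and 0.03 m and z of roller in the frame of cradle between 0.0265 and 0.0335 m and angle between the x axis of roller and the x axis of cradle, either way round below 0.09 rad and linear speed of roller below 0.02 m/s and angular speed of roller below 0.5 rad/s and distance of each of glue, tin, block from where it was at the start of the episode below 0.03 m and angle between each of glue, tin, block's own z axis and vertical below 0.3 rad); the robot touches nothing.
It fails at once if the roller was lifted off the table or cradle (axis higher than the crests allow, or above 33 mm well clear of the cradle) (height (world z) of roller above 0.045 m or (height (world z) of roller above 0.033 m and horizontal distance between roller and cradle above 0.16 m)).
It fails at once if the roller was tipped on end (axis more than 0.25 rad from level) (angle between roller's own x axis and vertical below 1.32 rad or angle between roller's own x axis and vertical above 1.82 rad).
It fails at once if the roller was knocked instead of rolled gently (faster than 0.5 m/s) (linear speed of roller above 0.5 m/s).
It fails at once if a bystander was knocked (moved more than 30 mm or tipped) (distance of any of glue, tin, block from where it was at the start of the episode above 0.03 m or angle between any of glue, tin, block's own z axis and vertical above 0.3 rad).
It also fails if it takes over 67 s, if anything falls off the work surface, if the arm or the gripper's body presses on something with over 40 N, if the wrist force passes 120 N, or if a joint passes its speed limit or range.

ROBOT

A 6-joint arm with a two-finger parallel gripper is mounted at the origin on the work surface. World frame = base frame: x ahead of the robot, y to its left, z up, the work surface at z = 0. Lengths are in mm, angles in rad, forces in N, time in s.
With the tool pointing down it reaches from about 325 to 900 mm from the base axis. Payload 6.1 kg.
Tool frame: the origin (TCP) lies midway between the tips of the shut fingers; the grasp point (between the pads) lies 19 mm behind it; z points along the fingers, y is the line along which they close (so a half turn about z gives the same grasp; the last joint's range is limited). The gripper opens to 85 mm and grips with 20 to 120 N. Pads are 22 mm wide; open, the fingers measure 114 mm over their backs; the gripper's body (76 mm by 85 mm) begins 54 mm behind the grasp point. The pads swing forward as they close: fully open they stand 13 mm farther back than shut.
Start: joints at [1.042, 0.22, 1.526, -0, 1.395, -0.126], TCP at [244.995, 574.972, 192.6] pointing down, gripper open.
Joint ranges: [-2.98, 2.98], [-0.91, 2.08], [0.09, 2.57], [-1.24, 4.39], [0.2, 2.65], [-2.68, 2.68]. Speed limits (rad/s): [2.57, 2.57, 3.01, 3.14, 3.14, 3.14].

INTERFACE

Orientations are given as [roll, pitch, yaw] about the fixed x, y, z axes, in that order (R = Rz(yaw) Ry(pitch) Rx(roll)).
In Python, from cell import r, get_obs, cams gives the robot as it stands. The module is installed in compiled form; this text tells all that it offers. Calls block until the motion is done:
- r.move_pose(position, orientation): joint-space move of the TCP to a pose.
- r.move_l(position, rot=None, max_speed=150, guard=None): straight line of the TCP; rot=None keeps the orientation; max_speed is the mean speed in mm/s. With guard (N) it stops when the force on the tool has changed by that much, and returns True; else False.
- r.set_joints(angles): joint-space move.
- r.set_gripper(opening, grip_force=None): opening from 0.0 (shut) to 1.0 (fully open); grip_force is the grip in N (None keeps the last); returns when the fingers have stopped.
- r.pause(seconds).
- r.solve_ik(position, orientation): joint angles nearest the present ones, or None.
- get_obs(): the state.
- cams.snapshot(name): name is "side" or "top"; returns the picture (480x640x3 uint8, blue, green, red); there is no depth.
- cams.camera_params(name): a dict with "intrinsics" (3x3 intrinsics, pixels), "extrinsics" (4x4, takes a point from camera to world coordinates). Camera axes: x right, y up, looking along -z (the intrinsics and any distortion apply to the point x, -y, -z); pixel columns grow to the right and rows downward; lengths in mm; the calibration is good to about 2 mm. A picture is of the moment at which its call begins. camera_params takes no time and is no camera call.
A pose or a line that the arm cannot do raises r.PlanningError and nothing moves.
- r.close_job(): hands the job in; it is judged then, once.
The state is a dict: "time_s": time; "qpos": joint angles; "dq": joint speeds; "joint_torque": joint torques, N m; "position": TCP position; "eef_rot": TCP orientation; "force": force on the tool from outside, world axes, zero at the start; "ft_torque": the same for the moment, N m; "finger_gap": opening from 0.0 (shut) to 1.0 (fully open); "grasp_force": force on a finger pad.
Only numpy, scipy, OpenCV 4.12 (cv2) and the standard library are available. Lean on these libraries where they do the work, as an engineer would, in place of code of your own. Each camera call takes 0.05 s, during which the arm holds its last target. There are 200 camera calls.

## Working session

There is one attempt and no reset: what is moved stays moved. The work goes in short steps, each a Python script; the robot and the scene stay as the last script left them, time stands still between calls to the robot, and variables do not carry over. Pictures are saved under pics/ and viewed, at most 10 in all, crops included, and the job is handed in when it is done.

```bash
mkdir -p pics; cat > h.py <<'E'
import numpy as np, cv2
from cell import r,get_obs,cams
def ray(name,u,v):
    p=cams.camera_params(name);K=np.array(p["intrinsics"]);T=np.array(p["extrinsics"])
    d=np.linalg.solve(K,[u,v,1.]);d=T[:3,:3]@np.array([d[0],-d[1],-d[2]]);return T[:3,3],d
def px2w(name,u,v,z):
    o,d=ray(name,u,v);return o+d*(z-o[2])/d[2]
def w2px(name,P):
    p=cams.camera_params(name);K=np.array(p["intrinsics"]);T=np.array(p["extrinsics"])
    c=T[:3,:3].T@(np.array(P,float)-T[:3,3]);q=K@np.array([c[0],-c[1],-c[2]]);return q[:2]/q[2]
E
python3 - <<'E'
from h import *
for n in("top","side"):
    cv2.imwrite(f"pics/{n}0.png",cams.snapshot(n)); p=cams.camera_params(n);print(p)
E
```

```text
{'intrinsics': array([[445.75942099,   0.        , 323.72733567],
       [  0.        , 445.75942099, 233.84018796],
       [  0.        ,   0.        ,   1.        ]]), 'extrinsics': array([[-5.39651911e-03,  9.96629820e-01, -8.18527905e-02,
         5.00095260e+02],
       [-9.99944908e-01, -4.64123199e-03,  9.41484837e-03,
        -8.65284733e-01],
       [ 9.00322085e-03,  8.18990885e-02,  9.96599961e-01,
         1.18460607e+03],
       [ 0.00000000e+00,  0.00000000e+00,  0.00000000e+00,
         1.00000000e+00]])}
{'intrinsics': array([[536.01165454,   0.        , 333.53460263],
       [  0.        , 536.01165454, 232.30104012],
       [  0.        ,   0.        ,   1.        ]]), 'extrinsics': array([[-9.98839296e-01,  3.75448237e-02, -3.01736300e-02,
         5.31409331e+02],
       [-4.49405352e-02, -5.00998049e-01,  8.64280801e-01,
         9.90899850e+02],
       [ 1.73323405e-02,  8.64633646e-01,  5.02103823e-01,
         6.46138449e+02],
       [ 0.00000000e+00,  0.00000000e+00,  0.00000000e+00,
         1.00000000e+00]])}
```

View pics/top0.png

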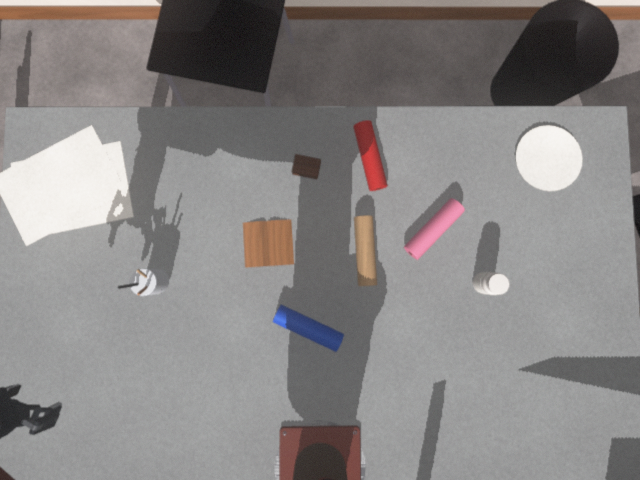

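View pics/side0.png

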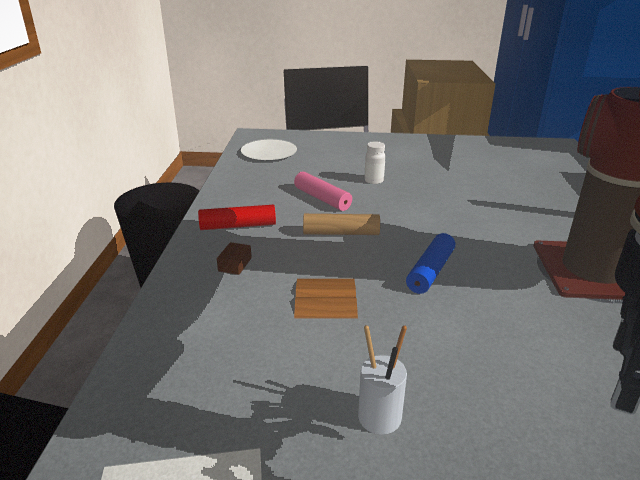

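The top view shows the pale roller at about (366,251), with its ends near (364,216) and (368,286). The cradle is at (269,243), the pink bar near (435,229), red (370,156) and blue (308,328). The side view agrees. The roller is on the −y side and must go toward +y. Next I measure by segmentation.

```bash
cat >> h.py <<'E'
def seg(im,x0,y0,x1,y1):
    hsv=cv2.cvtColor(im,cv2.COLOR_BGR2HSV);m=cv2.inRange(hsv,(5,70,40),(25,255,255))
    k=np.zeros_like(m);k[y0:y1,x0:x1]=m[y0:y1,x0:x1]
    k=cv2.morphologyEx(k,cv2.MORPH_CLOSE,np.ones((3,3)))
    cs,_=cv2.findContours(k,cv2.RETR_EXTERNAL,cv2.CHAIN_APPROX_NONE)
    return max(cs,key=cv2.contourArea)
def rect(c,z,name="top"):
    w=np.array([px2w(name,u,v,z)[:2] for u,v in c[:,0]],np.float32)
    (cx,cy),(a,b),t=cv2.minAreaRect(w); t=np.radians(t)
    pts=cv2.boxPoints(((cx,cy),(a,b),np.degrees(t)))
    return np.array([cx,cy]),(a,b),t
E
python3 - <<'E'
from h import *
im=cv2.imread("pics/top0.png")
print("cradle",rect(seg(im,230,205,310,280),3))
print("roller",rect(seg(im,345,200,390,300),25))
s=cv2.imread("pics/side0.png")
for n,P in dict(r=(478,-112,25)).items(): print(w2px("side",P))
for n,(u,v,z) in dict(c=(268.5,243,5),block=(306,167,35),red=(370,156,20),redend=(377,189,20),pink1=(452,203,20),pink2=(413,255,20),blue=(308,328,20),blue2=(341,348,20),jar=(497,284,110)).items(): print(n,px2w("top",u,v,z).round())
E
```

```text
cradle (array([574.3692627 , 136.20852661]), (120.21446228027344, 128.843505859375), np.float64(0.061228104121252874))
roller (array([ 552.33868408, -118.89338684]), (180.67457580566406, 47.95539855957031), np.float64(0.04782609963651138))
[372.62631348 226.57886859]
c [573. 134.   5.]
block [770.  34.  35.]
red [ 803. -136.   20.]
redend [ 714. -153.   20.]
pink1 [ 676. -351.   20.]
pink2 [ 539. -245.   20.]
blue [353.  30.  20.]
blue2 [301. -55.  20.]
jar [ 465. -427.  110.]
```

```bash
cat >> h.py <<'E'
C=np.array([574.4,136.2]);A=0.061
ex=np.array([np.cos(A),np.sin(A)]);ey=np.array([-np.sin(A),np.cos(A)])
def W(x,y,z): return [*(C+x*ex+y*ey),z]      # cradle frame -> world
def inC(p): d=np.array(p[:2])-C; return d@ex,d@ey
def rpy(yaw): return [np.pi,0,yaw]
E
python3 - <<'E'
from h import *
o=get_obs();print(o["eef_rot"],o["time_s"],o["finger_gap"])
q=np.array(o["qpos"])
for yaw in (A+np.pi/2,A-np.pi/2):
  for P in (W(-37,-310,200),W(-37,-310,3),W(-35,-46,3),W(-160,0,20)):
    s=r.solve_ik(P,rpy(yaw));print(yaw,None if s is None else np.round(s,2))
im=cv2.imread("pics/top0.png");b=cv2.inRange(cv2.cvtColor(im,cv2.COLOR_BGR2HSV),(105,150,60),(130,255,255))
c=max(cv2.findContours(b,0,1)[0],key=cv2.contourArea)
w=np.array([px2w("top",u,v,25)[:2] for u,v in c[:,0]]);print("blue max x",w[w[:,0].argmax()],"max y",w[w[:,1].argmax()])
E
```

```text
[-3.13981747e+00 -2.19648465e-04  2.73884367e+00] 0.1 1.0033472423599514
1.6317963267948965 [-0.44  0.12  1.63  0.    1.4  -0.5 ]
1.6317963267948965 [-0.44  0.33  1.78  0.    1.03 -0.5 ]
1.6317963267948965 [ 0.02  0.26  1.87 -0.    1.02 -0.04]
1.6317963267948965 [ 0.11 -0.03  2.15 -0.    1.02  0.05]
-1.5097963267948966 [-0.44  0.12  1.63 -0.    1.4   2.64]
-1.5097963267948966 [-0.44  0.33  1.78 -0.    1.03  2.64]
-1.5097963267948966 None
-1.5097963267948966 None
blue max x [396.81423747 106.8379841 ] max y [376.55775728 117.03751043]
```

```bash
python3 - <<'E'
from h import *
Y=rpy(A+np.pi/2)
o=get_obs();p=o["position"]
r.move_l([p[0],p[1],260])
r.move_pose(W(-37,-312,220),Y)
r.move_l(W(-37,-312,40),Y)
print(r.move_l(W(-37,-312,3),Y,60,guard=8))
print(r.move_l(W(-37,-240,3),Y,40))   # contact about y=-289
o=get_obs();print(o["time_s"],inC(o["position"]),o["force"])
r.pause(1)
im=cams.snapshot("top");cv2.imwrite("pics/top1.png",im);cv2.imwrite("pics/crop1.png",cv2.resize(im[180:310,230:430],None,fx=3,fy=3))
s=cams.snapshot("side");cv2.imwrite("pics/side1.png",s)
E
```

```text
False
False
7.6333 (np.float64(-37.00072429221434), np.float64(-240.19844859895494)) [ 0.19020485 -0.92665367  0.11663795]
```

View pics/side1.png

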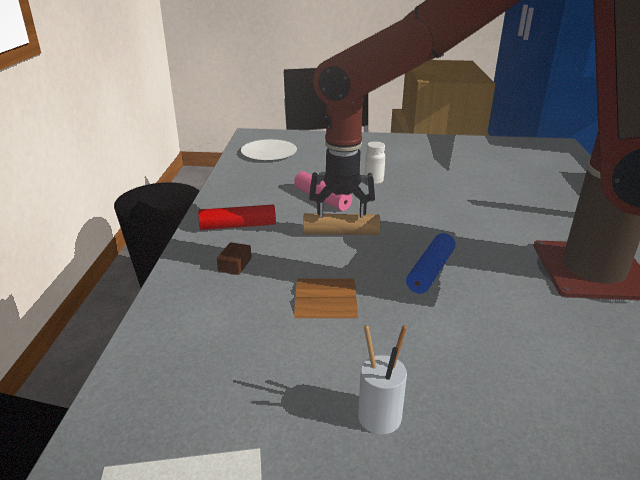

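View pics/crop1.png

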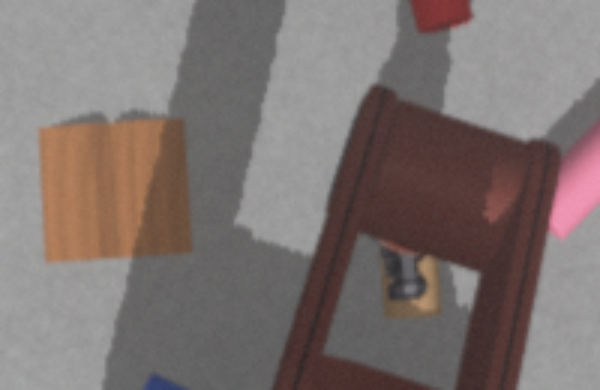

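The roller still appears at (367,285) in the top view and (303–380,224) in the side view, with the fingers seemingly over it. I'll check the actual tool position against that.

```bash
python3 - <<'E'
from h import *
o=get_obs();p=np.array(o["position"]);print(p,o["eef_rot"],o["force"],o["finger_gap"])
f=np.array([*ex,0])
for s in(-45,45): 
  print(w2px("top",p+s*f+[0,0,13]),w2px("side",p+s*f+[0,0,13]))
a=cv2.imread("pics/side0.png");b=cv2.imread("pics/side1.png")
for q in(a,b): print(cv2.boundingRect(seg(q,290,195,395,245)))
cv2.imwrite("pics/cmp.png",np.vstack([cv2.resize(q[185:250,280:400],None,fx=4.5,fy=4.5,interpolation=2) for q in(a,b)]))
E
```

```text
[ 552.11265399 -105.61333961    3.00641885] [3.14155949e+00 1.38903566e-05 1.63181471e+00] [-0.01040391 -0.25212536  0.44485912] 0.9996357302583219
[360.77494995 267.52621903] [360.07178826 230.19086385]
[358.27634701 233.31858281] [321.95052159 229.92280513]
(303, 213, 77, 22)
(303, 214, 77, 21)
```

View pics/cmp.png

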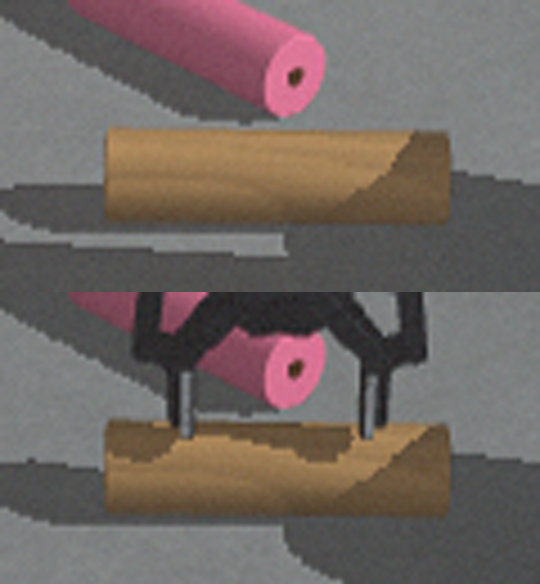

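```bash
python3 - <<'E'
from h import *
r.pause(0.3)
s=cams.snapshot("side");t=cams.snapshot("top")
print(get_obs()["time_s"],get_obs()["position"])
b=cv2.imread("pics/side1.png");print(cv2.absdiff(s,b).max(), cv2.boundingRect(seg(s,290,195,395,245)))
cv2.imwrite("pics/cmp2.png",np.hstack([cv2.resize(s[120:250,270:410],(500,464)),cv2.resize(t[200:300,340:400],(279,464))]))
# which (y,z) on world x=508 project to side row 217
for z in(0,16,25,40,50,60): print(z,px2w("side",362,217,z).round(),px2w("top",366,277,z).round())
E
```

```text
9.1333 [ 552.09934408 -105.59341203    3.00603532]
34 (303, 214, 77, 21)
0 [ 502. -204.    0.] [ 482. -123.    0.]
16 [ 503. -174.   16.] [ 482. -122.   16.]
25 [ 503. -157.   25.] [ 483. -121.   25.]
40 [ 504. -130.   40.] [ 483. -119.   40.]
50 [ 504. -111.   50.] [ 483. -118.   50.]
60 [505. -93.  60.] [ 483. -117.   60.]
```

View pics/cmp2.png

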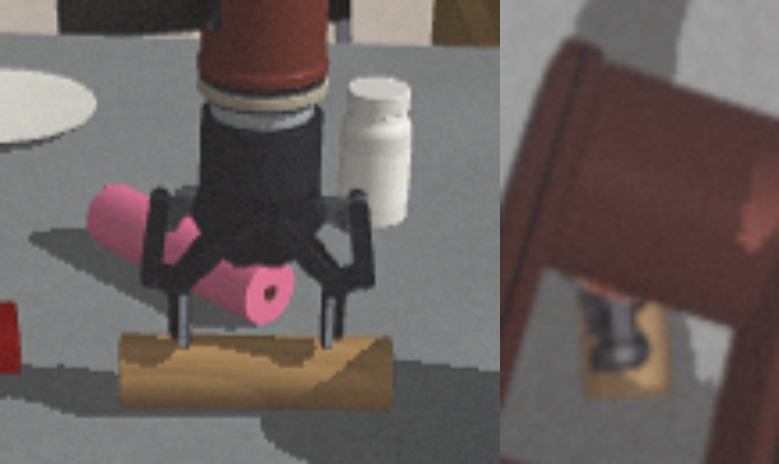

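Seen in both cameras, the open fingertips are at about z≈50, y≈−112, above the roller. The reported TCP gives about 16 mm for the tips. I'll compare with the first picture's gripper at (627,410), then lift clear and measure the tips in free air.

```bash
python3 - <<'E'
from h import *
p0=np.array([244.995,574.972,192.6]);yaw=2.73884;f=np.array([np.sin(yaw),-np.cos(yaw),0])
for z in(0,13,47): print(z,[w2px(n,p0+s*45*f+[0,0,z]).round() for n in("side","top") for s in(-1,1)])
a=cv2.imread("pics/side0.png")
A1=cv2.resize(a[300:430,590:640],None,fx=4,fy=4)
p=get_obs()["position"]
r.move_l([p[0],p[1],60]); r.move_l(W(-37,-150,60)); 
s=cams.snapshot("side");p=np.array(get_obs()["position"]);print(p,get_obs()["force"])
for z in(0,13,47): print(z,[w2px("side",p+[*(k*45*ex),z]).round() for k in(-1,1)])
cv2.imwrite("pics/cmp3.png",np.hstack([A1,cv2.resize(s[140:270,290:410],None,fx=4,fy=4)]))
E
```

```text
0 [array([610., 385.]), array([607., 444.]), array([ 72., 399.]), array([ 35., 382.])]
13 [array([613., 376.]), array([611., 435.]), array([ 69., 400.]), array([ 31., 384.])]
47 [array([622., 354.]), array([621., 412.]), array([ 60., 405.]), array([ 20., 388.])]
[546.59570947 -16.4017625   59.79158224] [0.40204118 0.20814051 0.24379862]
0 [array([363., 233.]), array([322., 233.])]
13 [array([364., 228.]), array([322., 228.])]
47 [array([364., 214.]), array([322., 214.])]
```

View pics/cmp3.png

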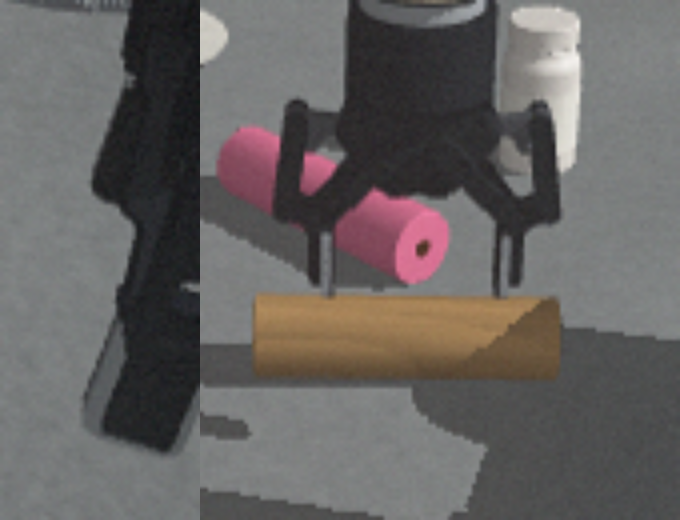

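In free air too, the tips appear about 47 mm above the reported TCP: (322,214) and (365,214) match the z=47 projection, and the start picture agrees at row 412. That explains how the fingers passed over the roller untouched. I'll find the table by guarded touch behind the roller.

```bash
python3 - <<'E'
from h import *
p=get_obs()["position"]
r.move_l(W(-37,-150,70)); r.move_l(W(-37,-316,70)); r.move_l(W(-37,-316,5))
try: print(r.move_l(W(-37,-316,-50),None,20,guard=4))
except Exception as e: print(repr(e))
o=get_obs();print(o["time_s"],o["position"],o["force"],o["finger_gap"])
E
```

```text
False
15.4583 [ 556.79516506 -181.48702597  -49.9250734 ] [ 0.16231235 -0.04003856 -0.12496719] 1.0001855212117339
```

```bash
python3 - <<'E'
from h import *
print(r.move_l(W(-37,-316,-75),None,12,guard=4))
o=get_obs();print(o["time_s"],o["position"],o["force"])
cv2.imwrite("pics/s4.png",cv2.resize(cams.snapshot("side")[120:250,270:410],None,fx=4,fy=4))
E
```

```text
True
16.025 [ 556.81595576 -181.51152143  -51.81773338] [-1.09014776  1.00228482  4.43296319]
```

Table contact is at TCP z≈−51, so the open tips are 51 mm above the reported TCP. For tips at 16 mm I use TCP z=−35.

```bash
python3 - <<'E'
from h import *
r.move_l(W(-37,-316,-35),None,40)
r.move_l(W(-37,-140,-35),None,40)
r.pause(0.8)
o=get_obs();print(o["time_s"],inC(o["position"]),o["force"])
s=cams.snapshot("side");t=cams.snapshot("top")
print(cv2.boundingRect(seg(s,280,195,400,275)))
cv2.imwrite("pics/v5.png",np.hstack([cv2.resize(s[170:330,260:420],(480,480)),cv2.resize(t[200:300,230:400][:, :],(320,188*1)) if 0 else cv2.resize(t[190:310,230:310],(320,480))]))
cv2.imwrite("pics/t5.png",t)
E
```

```text
22.0167 (np.float64(-36.98871996901274), np.float64(-139.99794955012837)) [ 0.46934857 -0.57515781  0.8578833 ]
(301, 246, 86, 25)
```

View pics/v5.png

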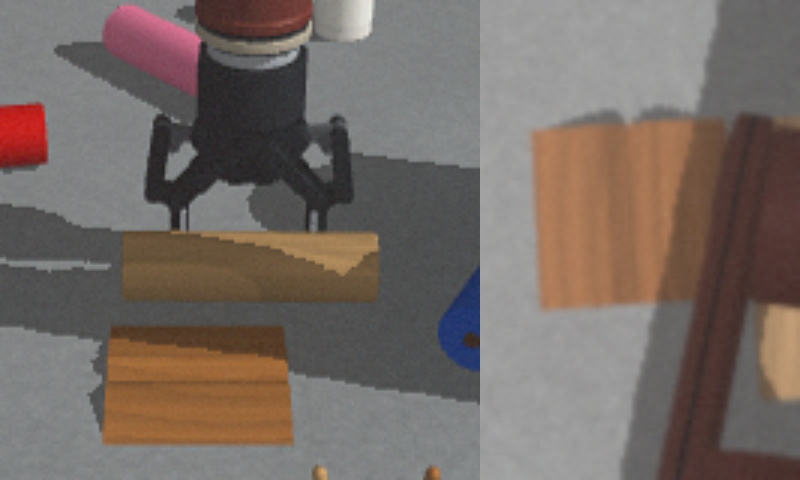

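The roller is now just before the ramp foot, with the fingers behind it. In the side view it is centred near (344,258) and parallel to the groove. I'll compute the contact offset and push up the ramp slowly.

```bash
python3 - <<'E'
from h import *
s=cams.snapshot("side")
c=seg(s,280,195,400,275)
for nm,im,c in(("start",0,seg(cv2.imread("pics/side0.png"),290,195,395,245)),("now",0,c)):
    x,y,w,h=cv2.boundingRect(c)
    print(nm,"L,R ends",inC(px2w("side",x,y+h/2,25)),inC(px2w("side",x+w,y+h/2,25)))
t=cv2.imread("pics/t5.png");c=seg(t,300,255,350,300)
print(cv2.boundingRect(c),inC(px2w("top",c[:,0,0].min(),265,25)),inC(px2w("top",320,c[:,0,1].max(),25)))
E
```

```text
start L,R ends (np.float64(52.93692040017878), np.float64(-251.8468069815467)) (np.float64(-129.93040869516634), np.float64(-254.57041110751177))
now L,R ends (np.float64(52.20830094451847), np.float64(-101.94947390761286)) (np.float64(-131.1755310354491), np.float64(-103.91252880844199))
(300, 255, 50, 45) (np.float64(-65.01467244847257), np.float64(-82.21789175788147)) (np.float64(-155.74536225622657), np.float64(-128.24046739325613))
```

```bash
cat >> h.py <<'E'
def rol(z=30):
    s=cams.snapshot("side");x,y,w,h=cv2.boundingRect(seg2(s));return s
E
python3 - <<'E'
from h import *
r.move_l(W(-37,-85,-35),None,30)
r.move_l(W(-37,-47,-35),None,14)
r.pause(0.5)
o=get_obs();print(o["time_s"],inC(o["position"]),o["force"])
s=cams.snapshot("side");cv2.imwrite("pics/s6.png",s)
cv2.imwrite("pics/v6.png",cv2.resize(s[190:340,260:420],(640,600)))
E
```

```text
27.5167 (np.float64(-36.994458742498225), np.float64(-46.992443124748156)) [-0.79992743  0.90283209 -0.03671323]
```

View pics/v6.png

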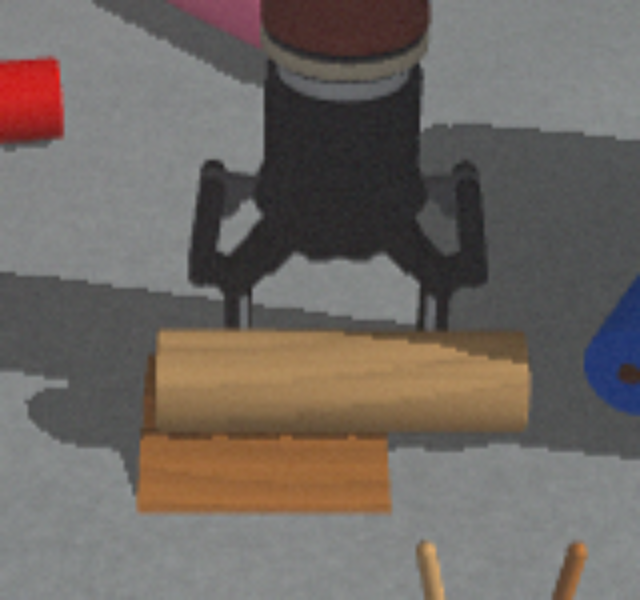

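The roller lies parallel on the cradle at rows 272–298, with its centre near (346,285.5) and its ends at columns 299 and 392. It is shifted toward the robot (−x). I'll compute its seating numerically and retreat.

```bash
sed -i '/^def rol/,$d' h.py; cat >> h.py <<'E'
def roller():
    s=cams.snapshot("side");h=cv2.cvtColor(s,cv2.COLOR_BGR2HSV)
    return s,h
E
python3 - <<'E'
from h import *
for z in(30,34): print(z,inC(px2w("side",346,285.5,z)),inC(px2w("side",299,285.5,z)),inC(px2w("side",392,285.5,z)))
print("pred seated",w2px("side",W(-38,0,30)),"stuck on crest",w2px("side",W(-38,-15,34.7)))
r.move_l(W(-37,-75,-35),None,60); r.move_l(W(-37,-75,70))
r.set_gripper(0.0)
s=cams.snapshot("side");t=cams.snapshot("top");cv2.imwrite("pics/s7.png",s);cv2.imwrite("pics/t7.png",t)
h=cv2.cvtColor(s,cv2.COLOR_BGR2HSV)
for col in(320,340,355): print(col,[tuple(int(a) for a in h[v,col]) for v in range(264,312,3)])
print(get_obs()["time_s"],get_obs()["finger_gap"])
E
```

```text
30 (np.float64(-39.58056840056388), np.float64(1.7787369897142207)) (np.float64(52.23901077422637), np.float64(2.5113646958211273)) (np.float64(-129.90769026796627), np.float64(1.0580175888228252))
34 (np.float64(-39.263923838136094), np.float64(7.322635396064968)) (np.float64(51.95955827917041), np.float64(8.05050684839936)) (np.float64(-129.0046377515919), np.float64(6.606594939664532))
pred seated [345.16114955 284.96226625] stuck on crest [344.96452266 278.5749259 ]
320 [(30, 2, 130), (105, 6, 79), (120, 6, 84), (16, 113, 154), (17, 114, 155), (17, 117, 161), (16, 122, 165), (16, 119, 159), (17, 115, 149), (17, 119, 135), (17, 106, 111), (16, 107, 95), (14, 160, 139), (13, 157, 141), (14, 159, 156), (15, 160, 148)]
340 [(114, 10, 134), (0, 0, 124), (120, 3, 79), (16, 113, 147), (15, 112, 157), (17, 115, 159), (16, 123, 168), (16, 117, 157), (17, 113, 160), (18, 110, 139), (16, 103, 109), (14, 110, 93), (14, 168, 149), (13, 154, 137), (14, 158, 152), (14, 156, 152)]
355 [(120, 2, 132), (90, 8, 129), (90, 3, 75), (17, 126, 132), (16, 119, 159), (16, 113, 165), (16, 116, 163), (17, 117, 163), (15, 118, 164), (17, 111, 133), (17, 105, 119), (16, 107, 98), (13, 165, 150), (12, 149, 142), (14, 156, 155), (14, 155, 150)]
29.9 -0.0023767948459149724
```

The roller is seated: the predicted pixel for that is (345,285), against (346,285.5) measured. It sits at x≈−39 mm along the groove, so I nudge its near end by +39 with shut fingers. The tool is turned 90° so the knuckles clear both the roller and the blue bar.

```bash
python3 - <<'E'
from h import *
q=np.array(get_obs()["qpos"])
c=[(np.abs(np.array(s)-q).max(),y) for y in(A,A+np.pi) if (s:=r.solve_ik(W(-158,3,90),rpy(y))) is not None]
yaw=min(c)[1]
p=get_obs()["position"];r.move_l([p[0],p[1],110])
r.move_pose(W(-158,3,90),rpy(yaw))
print(r.move_l(W(-158,3,-18),None,70,guard=6),get_obs()["position"])
print(r.move_l(W(-106,3,-18),None,25,guard=12))
r.pause(.3)
o=get_obs();print(o["time_s"],inC(o["position"]),o["force"])
s=cams.snapshot("side");cv2.imwrite("pics/s8.png",s)
h=cv2.cvtColor(s,cv2.COLOR_BGR2HSV);m=cv2.inRange(h[279:284],(12,85,60),(22,150,255))
cols=np.where(m.sum(0)>255*2)[0];cols=cols[(cols>240)&(cols<420)];print(cols.min(),cols.max(),inC(px2w("side",cols.min(),285,30)),inC(px2w("side",cols.max()+1,285,30)))
E
```

```text
False [416.94126301 129.63988516 -17.59514225]
False
35.8167 (np.float64(-106.0211706232291), np.float64(2.9958669207426696)) [-1.41605528  1.03063459 -0.06801237]
282 374 (np.float64(85.44484265452195), np.float64(1.116617608831701)) (np.float64(-96.61125029232316), np.float64(-0.3445270671679503))
```

```bash
python3 - <<'E'
from h import *
r.move_l(W(-125,3,-18),None,40);r.move_l(W(-125,3,150));r.move_pose(W(-37,-200,230),r and get_obs()["eef_rot"])
r.pause(.5)
s=cams.snapshot("side");t=cams.snapshot("top")
cv2.imwrite("pics/v9.png",cv2.resize(s[120:440,190:440],(468,600)))
x,y,w,h=240,270,150,30
hs=cv2.cvtColor(s,cv2.COLOR_BGR2HSV);m=cv2.inRange(hs,(12,85,60),(22,130,255));m[:262]=0;m[300:]=0;m[:,:240]=0;m[:,400:]=0
c=max(cv2.findContours(cv2.morphologyEx(m,cv2.MORPH_OPEN,np.ones((3,3))),0,1)[0],key=cv2.contourArea);x,y,w,h=cv2.boundingRect(c);print(x,y,w,h,inC(px2w("side",x+w/2,y+h/2,30)))
o=get_obs();print(o["time_s"],o["force"])
E
```

```text
282 272 93 27 (np.float64(-5.3369719011081225), np.float64(2.0519663791072156))
39.2917 [ 0.03396155 -0.27020379  0.83054396]
```

View pics/v9.png

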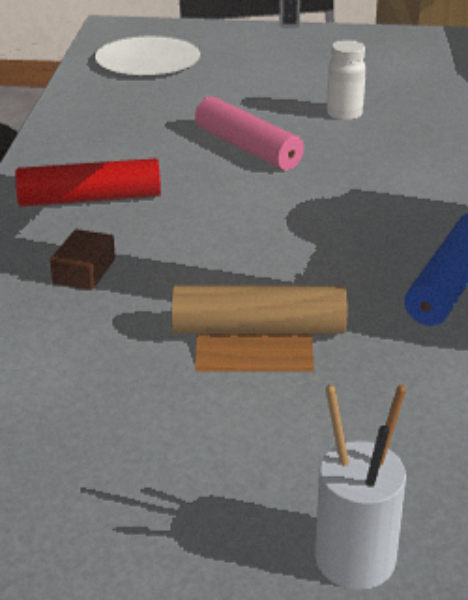

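The roller lies squarely in the groove, centred near (328,285) in the full side view, with both ends past the cradle. The jar, tin and block stand where they were, and the arm is clear, so I hand the job in.

```bash
python3 -c "
from h import *
print(r.close_job())"
```

```text
the job is handed in; nothing more can be done
None
```

The roller rests square in the cradle's groove about 5 mm off centre lengthways with both ends sticking out, the jar, tin and block look unmoved, the arm is clear, and I handed the job in at about 39 s; no verdict came back.

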